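# Draw the depth gauge out through the tray's hand hole

## Robot

A 6-joint arm with a two-finger parallel gripper is mounted at the origin on the work surface. World frame = base frame: x ahead of the robot, y to its left, z up, the work surface at z = 0. Lengths are in mm, angles in rad, forces in N, time in s.
With the tool pointing down it reaches from about 275 to 1000 mm from the base axis. Payload 8.4 kg.
Tool frame: the origin (TCP) lies at the very end of the fingers, on their centre line; the grasp point (between the pads) lies 19 mm behind it; z points along the fingers, y is the direction in which the jaws open and shut (so a half turn about z gives the same grasp; the last joint's range is limited). The gripper opens to 85 mm and grips with 20 to 120 N. Pads are 22 mm wide; open, the fingers measure 114 mm over their backs; the gripper's body (76 mm by 85 mm) begins 54 mm behind the grasp point. The pads swing forward as they close: fully open they stand 13 mm farther back than shut.
Start: joints at [-1.318, 0.353, 1.633, -0, 1.155, -0.002], TCP at [157.531, -604.824, 231.281] pointing down, gripper open.
Joint ranges: [-2.63, 2.63], [-0.92, 2.1], [0.06, 2.66], [-1.3, 4.44], [0, 2.69], [-3.02, 3.02]. Speed limits (rad/s): [2.22, 2.22, 2.79, 3.14, 3.14, 3.14].

## Interface

Orientations are given as [roll, pitch, yaw] about the fixed x, y, z axes, in that order (R = Rz(yaw) Ry(pitch) Rx(roll)).
In Python, from rig import r gives the robot as it stands.
- The arm moves only by the tool jog_arm, never from a script. Its argument "moves" is a list of rows, each an object with "grip": the gripper command: -1 is fully open, 1 is shut, values between are in proportion; "translation": the shift along the tool's x, y, z in m, a list of three; "twist": the turn, a rotation vector about the tool's x, y, z in rad, a list of three. In form: [{"grip": grip, "translation": [dx, dy, dz], "twist": [ax, ay, az]}, ...]. A call has 1 to 10 rows; each row shifts and turns the commanded pose from where the row before left it, along the tool's axes as they then stand; what a row does not reach is not made up. A row lasts 1/12 s, in which the tool goes at most 41.7 mm and 7.16 degrees, less where a joint would pass 70% of its speed; a pose out of reach is approached as far as the arm can. A call with a gripper value outside its range is refused whole. The fingers move at their own pace and stop on an object; "squeeze" is the grip in N (left out, the last holds). Time passes only in rows, so rows that do not move let the fingers close. It gives the time, the measured TCP pose, the force and the opening at its end, in the units of the state.
- r.sense(): the state, without advancing time (a new reading comes with each control period).
- r.grab_frame(name): name is "scene" or "top" or "wrist"; returns (picture, depth): 420x560x3 uint8, red, green, blue; 420x560 float32, mm along the optical axis (not along the pixel's ray), 0 where there is no reading.
- r.calibration(name): a dict with "fx", "fy", "cx", "cy" (pixels), "R" (3x3) and "t" (3): a world point X has camera coordinates R X + t. Camera axes: x right, y down, z forward; pixel columns grow to the right and rows downward; lengths in mm; the calibration is good to about 2 mm. A picture is of the moment at which its call begins: read the wrist's pose just before it. calibration takes no time and is no camera call; for the wrist camera it gives the pose at the moment of the call.
- r.sign_off(): hands the job in, once; it reports no verdict.
The state is a dict: "clock": time; "qpos": joint angles; "qvel": joint speeds; "joint_efforts": joint torques, N m; "eef_pos": TCP position; "tcp_rot": TCP orientation; "contact_force": force on the tool from outside, world axes, zero at the start; "wrist_torque": the same for the moment, N m; "opening": opening from 0.0 (shut) to 1.0 (fully open).
Only numpy, scipy, OpenCV 4.12 (cv2) and the standard library are available. Lean on these libraries where they do the work, as an engineer would, in place of code of your own. Each camera call takes 0.05 s, during which the arm holds its last target.

## Task

The brass depth gauge has ended up in the covered tray and is longer than the hand hole in the clear cover. Reach in through the hole and grip it, slide it back until its T-head is in the hole, tip it head-up and draw it out slantwise, head first, without jamming it hard against the tray. Finish while still holding it in the gripper, level, over the middle of the black rubber inspection pad and clearly more than a hand's breadth (over 100 mm) above it, moving nothing else on the table or in the tray.

Things in the scene. Friction and masses are not known exactly. Their poses are not given: they have to be found in the camera images.
- tray: Fixed grey steel tray with a clear cover, 64 mm high, left or right; origin under the hand hole's centre at table level; x lengthwise to the head side, to robot's right (-y) within 30 deg; z up. Inner floor z 4, cover z 58 to 64 mm. Hole x -60 to 60 mm (steel-edged), y -64 to 64. Inside reaches under the cover to x -145 (tail side) and x 106 mm. Walls 4 mm, 44 high beside the hole
- gauge_mid (a point): Balance point, at half height, of a loose T-shaped brass gauge, 180 mm long, 18 mm high, 0.4 kg, flat on the tray floor roughly along tray x, both ends under the cover. x to its head, z up. Blade 164 long, 12 mm wide; head 16 long, 40 mm wide at the +x end, which lies on the cover's short side. Point is 14 mm from mid-length to the head
- gauge_head (a point): Centre of the end face of the gauge's head, 76 mm from the balance point along +x
- gauge_tail (a point): Centre of the end face of the gauge's tail, 104 mm from the balance point along -x
- pad_center (a point): Centre of the top of the fixed black rubber pad, 150 x 230 mm, 4 mm thick, flat on the table on the side where the tray is not
- bolt_a_mid (a point): Middle of a muddy track bolt with a square nut, 125 mm long, 40 mm high, lying on the far edge of the pad; to be left alone
- bolt_b_mid (a point): Middle of a second such bolt, on the table far out before the magnetic strip; to be left alone
- clip_mid (a point): Black iron fishplate clip, 120 x 50 mm, 41 mm high, on the table far out at the right; to be left alone
- caliper_mid (a point): Yellow caliper, 180 mm long, 10 mm high, on the table far out at the left; to be left alone
- nut_mid (a point): Square nut, 24 mm wide and 16 mm high, on the tray floor in the corner under the short cover (tray x +84, y +44 mm); to be left alone
- washer_mid (a point): Washer, 32 mm across and 5 mm high, on the tray floor under the long cover (tray x -110, y -42 mm); to be left alone
Mind the look-alikes: they are no part of the job. Leave any blue, purple or turquoise look-alike of the part that bears gauge_mid alone.

How it is judged (in metres and radians):
On the way:
1. the gauge is slanted through the hand hole: head end above the cover, tail end still below it, leaning at least 15 degrees from level (z of gauge_head in the frame of tray above 0.068 m and z of gauge_tail in the frame of tray below 0.055 m and horizontal distance between gauge_mid and tray below 0.11 m and angle between gauge_mid's own x axis and vertical below 1.309 rad and contact force between the fingers and gauge above 1 N), for 0.1 s.
At the end, for the whole second after the job is handed in: The gripper holds the gauge still, level within 12 degrees, both ends at least 100 mm above the table, balance point within 50 mm horizontally of the pad's centre, touching nothing but the gripper (contact force between the fingers and gauge above 1 N and height (world z) of each of gauge_head, gauge_tail above 0.1 m and angle between gauge_mid's own x axis and vertical between 1.36 and 1.78 rad and horizontal distance between gauge_mid and pad_center below 0.05 m and contact force between gauge and tray below 0.1 N and contact force between gauge and bolt_a below 0.1 N and linear speed of gauge below 0.03 m/s); the arm keeps its last pose, push and grip.
It fails at once if the gauge is jammed against the tray with more than 40 N (contact force between gauge and tray above 40 N).
It fails at once if a bystander is moved more than 30 mm (distance of any of bolt_a_mid, bolt_b_mid, clip_mid, caliper_mid, nut_mid, washer_mid from where it was at the start of the episode above 0.03 m).
It also fails if it takes over 45 s, if anything falls off the work surface, if the arm or the gripper's body presses on something with over 40 N, if the wrist force passes 120 N, or if a joint passes its speed limit or range.

## Working session

There is one attempt and no reset: what is moved stays moved. The work goes in short steps, Python scripts to look and compute and a tool call to move; the robot and the scene stay as the last step left them, time stands still between calls to the robot, and variables do not carry over. Pictures are saved under pics/ and viewed, and the job is handed in when it is done.

Besides the shell and the picture viewer there is one more tool, called after "Request:" as name(argument=value, ...) on one line, values as JSON. jog_arm: Moves the arm, as the interface text tells. Its arguments: {"type":"object","properties":{"moves":{"type":"array"},"squeeze":{"type":"number"}},"required":["moves"]}

```bash
ls -la; mkdir -p pics
python3 - <<'E'
from rig import r
import cv2
s=r.sense(); print(s)
for n in ("scene","top"):
    im,d=r.grab_frame(n); cv2.imwrite(f"pics/{n}0.png",im[:,:,::-1]); 
    import numpy as np; np.save(f"pics/{n}0_d.npy",d); c=r.calibration(n); print(n,c)
E
```

```text
total 12
drwxr-xr-x  3 agent agent 4096 Dec  7 01:30 .
drwxr-xr-x 23 root  root  4096 Dec  7 01:30 ..
drwxr-xr-x  2 agent agent 4096 Dec  7 01:30 pics
{'clock': 0.0, 'qpos': array([-1.31842756e+00,  3.53642440e-01,  1.63414252e+00, -2.70730473e-05,
        1.15518003e+00, -2.43708071e-03]), 'qvel': array([ 0.00102804, -0.00123208, -0.00062334, -0.00052896,  0.00153779,
        0.0013997 ]), 'joint_efforts': array([-2.60997513e-03, -6.05261993e+01, -3.42067480e+01, -1.78769828e-04,
        9.35968099e-03, -1.58051671e-05]), 'eef_pos': array([ 157.38695785, -604.36914542,  230.56164822]), 'tcp_rot': array([-3.14022026e+00,  2.14086676e-05,  2.54816811e-01]), 'contact_force': array([-0.41030037,  0.31928426,  0.90198281]), 'wrist_torque': array([-0.03479703, -0.00048569, -0.01974248]), 'opening': 1.0014724422422125}
scene {'fx': 529.704843490284, 'fy': 529.704843490284, 'cx': 285.85375580852343, 'cy': 212.2845961290567, 'R': array([[-0.87457437,  0.48479521,  0.00965751],
       [ 0.40449882,  0.74041282, -0.53681428],
       [-0.26739553, -0.46557756, -0.84364516]]), 't': array([ 455.68536038, -111.37292032, 1483.69234932])}
top {'fx': 511.34469746587956, 'fy': 511.34469746587956, 'cx': 280.85341059926697, 'cy': 208.34202636667655, 'R': array([[ 0.02772965, -0.99957928,  0.00850428],
       [-0.99483766, -0.02842691, -0.09741631],
       [ 0.09761707, -0.00575906, -0.99520739]]), 't': array([ -54.46768058,  487.85427229, 1536.8887166 ])}
```

View pics/scene0.png

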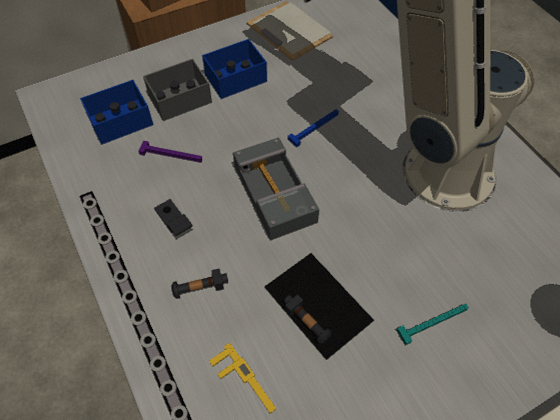

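View pics/top0.png

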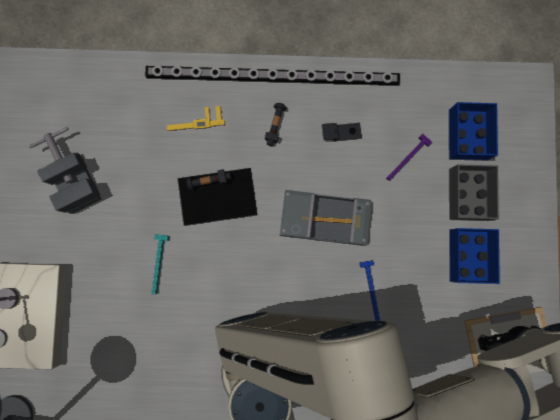

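The scene view shows the grey tray at about (275,188) with the brass T-gauge inside. In the top view the tray is at (327,217) and the gauge spans columns 303–363 at row 220. The pad is at (217,196). There are look-alikes in purple (410,157), blue (370,290) and turquoise (160,265). Only the brass one lies in the tray, so I'll enlarge that crop to confirm.

Run:
```python
import cv2,numpy as np
a=cv2.imread("pics/top0.png")[180:255,270:385]; a=cv2.resize(a,None,fx=6,fy=6,interpolation=cv2.INTER_CUBIC)
cv2.imwrite("pics/top0c.png",a)
b=cv2.imread("pics/scene0.png")[130:245,225:330]; b=cv2.resize(b,None,fx=5,fy=5,interpolation=cv2.INTER_CUBIC)
cv2.imwrite("pics/scene0c.png",b)
```

```text
(no output)
```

View pics/top0c.png

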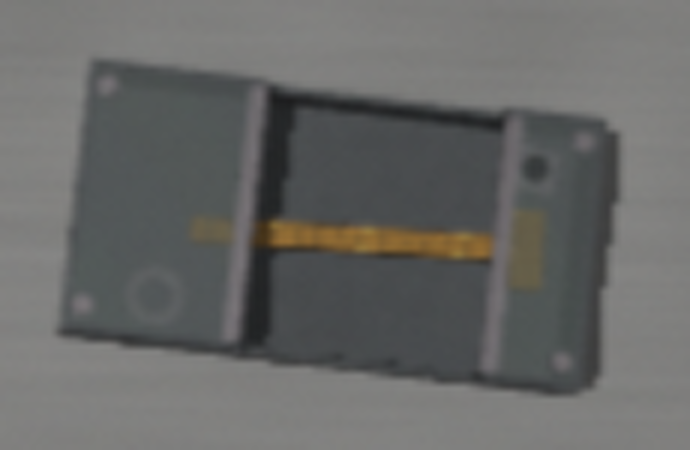

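View pics/scene0c.png

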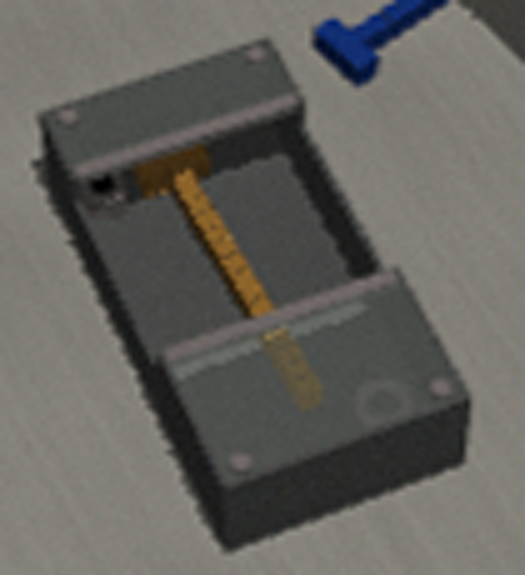

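```bash
cat > h.py <<'E'
import numpy as np
def ray(c,u,v,z):
    R=np.array(c["R"]);t=np.array(c["t"]);C=-R.T@t
    d=R.T@np.array([(u-c["cx"])/c["fx"],(v-c["cy"])/c["fy"],1]); s=(z-C[2])/d[2]; return C+s*d
def proj(c,X):
    p=np.array(c["R"])@X+c["t"]; return c["fx"]*p[0]/p[2]+c["cx"],c["fy"]*p[1]/p[2]+c["cy"]
E
python3 - <<'E'
from rig import r
from h import *
import cv2
c=r.calibration("top"); d=np.load("pics/top0_d.npy")
P=lambda x,y,z:ray(c,270+(x+.5)/6-.5,180+(y+.5)/6-.5,z)
for n,p in dict(lt=(97,60),lb=(60,332),rt=(610,118),rb=(585,392),hlt=(270,88),hlb=(240,347),hrt=(505,112),hrb=(483,375)).items():
    z=64; print(n,P(*p,z).round(1))
for n,p in dict(tail=(192,230),headend=(544,250),neck=(500,245),bl=(265,234),nut=(537,167),wash=(155,295)).items():
    print(n,P(*p,{'nut':20,'wash':9}.get(n,22)).round(1))
im=cv2.imread("pics/top0.png"); 
# pad
m=(im.max(2)<25).astype(np.uint8); m[:, :170]=0; m[:,262:]=0; m[:160]=0; m[232:]=0
k,_=cv2.findContours(m,0,2); k=max(k,key=cv2.contourArea); b=cv2.minAreaRect(k); print(b,[ray(c,*q,4).round(1) for q in cv2.boxPoints(b)], ray(c,*b[0],4))
for q in [(300,200),(365,215),(330,205),(328,232)]: print(q,d[q[1],q[0]], [ (proj(c,ray(c,*q,z)), (c["R"]@ray(c,*q,z)+c["t"])[2].round(1)) for z in (64,4)])
E
```

```text
lt [541.9 -53.5  64. ]
lb [406.2 -38.9  64. ]
rt [ 520.2 -309.4   64. ]
rb [ 383.9 -298.4   64. ]
hlt [ 530.4 -139.9   64. ]
hlb [ 401.3 -127.9   64. ]
hrt [ 521.7 -257.1   64. ]
hrb [ 390.9 -248.    64. ]
tail [ 461.9 -104.8   22. ]
headend [ 456.7 -284.1   22. ]
neck [ 458.7 -261.7   22. ]
bl [ 460.9 -142.    22. ]
nut [ 499.3 -280.4   20. ]
wash [429.  -87.3   9. ]
((216.95553588867188, 196.30484008789062), (46.2730827331543, 72.60994720458984), 81.74057006835938) [array([574.7, 281.8,   4. ]), array([614. ,  60.1,   4. ]), array([471.5,  34.7,   4. ]), array([433. , 254.7,   4. ])] [522.93942562 157.95189558   4.        ]
(300, 200) 1522.4823 [((np.float64(300.0), np.float64(199.9999999999999)), np.float64(1523.7)), ((np.float64(300.0), np.float64(199.99999999999994)), np.float64(1584.1))]
(365, 215) 1518.9874 [((np.float64(365.0), np.float64(214.99999999999991)), np.float64(1521.0)), ((np.float64(365.0), np.float64(214.99999999999994)), np.float64(1581.3))]
(330, 205) 1583.7753 [((np.float64(330.0), np.float64(204.99999999999994)), np.float64(1523.0)), ((np.float64(330.0), np.float64(204.99999999999994)), np.float64(1583.4))]
(328, 232) 1580.2798 [((np.float64(328.0), np.float64(231.99999999999994)), np.float64(1515.1)), ((np.float64(328.0), np.float64(231.99999999999994)), np.float64(1575.2))]
```

The enlarged crop confirms it: brass T, in the tray, with the head under the short cover. The measured points are:

| Item | Measured (mm) | Check |
|---|---|---|
| Tray origin | (461, -194) | Outer length 257–260 against 259 given |
| Gauge tail | (462, -105) | Gauge length 179 against 180 given |
| Gauge head | (457, -284) | |
| Pad centre | ≈ (523, 158) | |
| Nut | (499, -280) | Matches its tray coordinates within about 2 mm |

Next I'll move to above the tray.

Request:
jog_arm(moves=[{"grip": -0.2, "translation": [0.0193, -0.0145, 0], "twist": [0, 0, 0]}, {"grip": -0.2, "translation": [0.0193, -0.0145, 0], "twist": [0, 0, 0]}, {"grip": -0.2, "translation": [0.0193, -0.0145, 0], "twist": [0, 0, 0]}, {"grip": -0.2, "translation": [0.0193, -0.0145, 0], "twist": [0, 0, 0]}, {"grip": -0.2, "translation": [0.0193, -0.0145, 0], "twist": [0, 0, 0]}, {"grip": -0.2, "translation": [0.0193, -0.0145, 0], "twist": [0, 0, 0]}, {"grip": -0.2, "translation": [0.0193, -0.0145, 0], "twist": [0, 0, 0]}, {"grip": -0.2, "translation": [0.0193, -0.0145, 0], "twist": [0, 0, 0]}, {"grip": -0.2, "translation": [0.0193, -0.0145, 0], "twist": [0, 0, 0]}, {"grip": -0.2, "translation": [0.0193, -0.0145, 0], "twist": [0, 0, 0]}], squeeze=70)

```text
clock: 0.93
eef_pos: [308.2, -414.7, 231.0]
tcp_rot: [-3.141, 0.0, 0.255]
contact_force: [0.7, 0.8, 0.5]
opening: 0.596
```

Request:
jog_arm(moves=[{"grip": -0.2, "translation": [0.0193, -0.0145, 0], "twist": [0, 0, 0]}, {"grip": -0.2, "translation": [0.0193, -0.0145, 0], "twist": [0, 0, 0]}, {"grip": -0.2, "translation": [0.0193, -0.0145, 0], "twist": [0, 0, 0]}, {"grip": -0.2, "translation": [0.0193, -0.0145, 0], "twist": [0, 0, 0]}, {"grip": -0.2, "translation": [0.0193, -0.0145, 0], "twist": [0, 0, 0]}, {"grip": -0.2, "translation": [0.0193, -0.0145, 0], "twist": [0, 0, 0]}, {"grip": -0.2, "translation": [0.0193, -0.0145, 0], "twist": [0, 0, 0]}, {"grip": -0.2, "translation": [0.0193, -0.0145, 0], "twist": [0, 0, 0]}, {"grip": -0.2, "translation": [0.0193, -0.0145, 0], "twist": [0, 0, 0]}, {"grip": -0.2, "translation": [0.0193, -0.0145, 0], "twist": [0, 0, 0]}])

```text
clock: 1.77
eef_pos: [458.4, -225.8, 231.1]
tcp_rot: [-3.141, 0.0, 0.255]
contact_force: [0.1, 0.3, 0.3]
opening: 0.597
```

Request:
jog_arm(moves=[{"grip": -0.2, "translation": [0, 0, 0], "twist": [0, 0, -0.12]}, {"grip": -0.2, "translation": [0, 0, 0], "twist": [0, 0, -0.12]}, {"grip": -0.2, "translation": [0, 0, 0], "twist": [0, 0, -0.12]}, {"grip": -0.2, "translation": [0, 0, 0], "twist": [0, 0, -0.12]}, {"grip": -0.2, "translation": [0, 0, 0], "twist": [0, 0, -0.12]}, {"grip": -0.2, "translation": [0, 0, 0], "twist": [0, 0, -0.12]}, {"grip": -0.2, "translation": [0, 0, 0], "twist": [0, 0, -0.12]}, {"grip": -0.2, "translation": [0, 0, 0], "twist": [0, 0, -0.12]}, {"grip": -0.2, "translation": [0, 0, 0], "twist": [0, 0, -0.12]}, {"grip": -0.2, "translation": [0, 0, 0], "twist": [0, 0, -0.12]}])

```text
clock: 2.6
eef_pos: [457.7, -226.8, 231.0]
tcp_rot: [-3.141, -0.0, 1.461]
contact_force: [0.7, 0.3, 1.3]
opening: 0.601
```

Run:
```python
from rig import r
import cv2,numpy as np,pickle
s=r.sense(); print(s["clock"],s["qpos"],s["eef_pos"],s["tcp_rot"],s["contact_force"],s["opening"])
c=r.calibration("wrist"); im,d=r.grab_frame("wrist"); cv2.imwrite("pics/w1.png",im[:,:,::-1]); pickle.dump((c,d),open("pics/w1.pkl","wb")); print(c)
```

```text
2.6 [-4.62890936e-01  1.75680206e-01  1.87394857e+00 -1.30318623e-05
  1.09263710e+00 -3.52865264e-01] [ 457.72752781 -226.75900424  230.98972002] [-3.14095692e+00 -2.21803015e-04  1.46077658e+00] [0.69360003 0.28036623 1.33665052] 0.6008764610582854
{'fx': 365.98116387353247, 'fy': 365.98116387353247, 'cx': 274.9739801560872, 'cy': 215.1290933735949, 'R': array([[ 9.94014167e-01, -1.09250320e-01, -4.51754998e-04],
       [-1.05124465e-01, -9.57584468e-01,  2.68292439e-01],
       [-2.97436285e-02, -2.66638995e-01, -9.63337409e-01]]), 't': array([-480.03333216, -204.0676648 ,  330.64520749])}
```

View pics/w1.png

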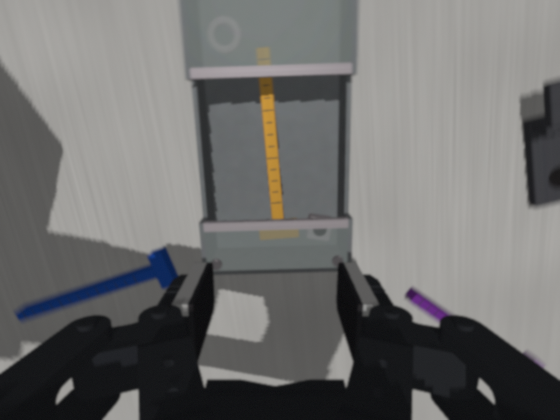

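The wrist view shows the gauge running from the tail at about (263,48) to where it passes under the near steel edge at (277,220), with the head at about (279,235). I'll measure it with the brass mask.

```bash
python3 - <<'E'
from h import *
import cv2,pickle
c,d=pickle.load(open("pics/w1.pkl","rb")); im=cv2.imread("pics/w1.png")
h=cv2.cvtColor(im,cv2.COLOR_BGR2HSV); m=cv2.inRange(h,(10,60,60),(30,255,255)); m[:,:230]=0;m[:,320:]=0
P=[]
for v in range(78,216,6):
    x=np.flatnonzero(m[v]); 
    if len(x)>3: P.append(ray(c,x.mean(),v,22)); 
P=np.array(P); f=np.polyfit(P[:,1],P[:,0],1); print("axis x=%.4f*y+%.1f"%tuple(f), P[0].round(1),P[-1].round(1))
ys,xs=np.nonzero(m); print(ys.min(),ys.max())
print("tail",ray(c,263,ys.min(),22),"headend",ray(c,279,ys.max(),22))
for y in (230,234,238,240): x=np.flatnonzero(cv2.inRange(h,(10,40,60),(30,255,255))[y,230:320]); print(y,x.min()+230 if len(x) else 0,x.max()+230 if len(x) else 0)
for n,p in dict(hfl=(205,76),hfr=(352,72),hnl=(203,221),hnr=(350,219)).items(): print(n,ray(c,*p,64).round(1))
E
python3 - <<'E'
import cv2
a=cv2.imread("pics/w1.png")[20:280,180:370]; cv2.imwrite("pics/w1c.png",cv2.resize(a,None,fx=2.3,fy=2.3,interpolation=cv2.INTER_CUBIC))
E
```

```text
axis x=0.0215*y+462.4 [ 459.8 -128.3   22. ] [ 457.3 -251.8   22. ]
48 238
tail [ 460.93200926 -103.36501395   22.        ] headend [ 456.12999111 -281.22011508   22.        ]
230 261 297
234 260 298
238 260 280
240 0 0
hfl [ 413.4 -125.4   64. ]
hfr [ 529.3 -135.1   64. ]
hnl [ 392.4 -243.7   64. ]
hnr [ 521.2 -255.9   64. ]
```

View pics/w1c.png

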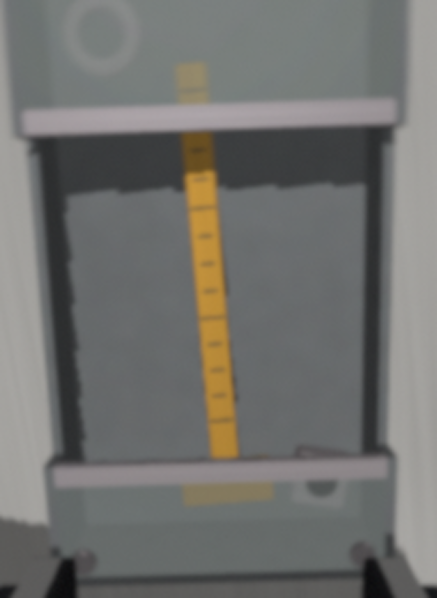

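Both views agree to about 3 mm, with the axis at x≈457.5 at the grip spot and yaw ≈1.548. I'll grip about 13 mm headward of the balance point, at y≈-220.

Request:
jog_arm(moves=[{"grip": -0.2, "translation": [0.007, 0, 0], "twist": [0, 0, -0.087]}, {"grip": -0.2, "translation": [0, 0, 0.016], "twist": [0, 0, 0]}, {"grip": -0.2, "translation": [0, 0, 0.016], "twist": [0, 0, 0]}, {"grip": -0.2, "translation": [0, 0, 0.016], "twist": [0, 0, 0]}, {"grip": -0.2, "translation": [0, 0, 0.016], "twist": [0, 0, 0]}, {"grip": -0.2, "translation": [0, 0, 0.016], "twist": [0, 0, 0]}, {"grip": -0.2, "translation": [0, 0, 0.016], "twist": [0, 0, 0]}, {"grip": -0.2, "translation": [0, 0, 0.016], "twist": [0, 0, 0]}, {"grip": -0.2, "translation": [0, 0, 0.016], "twist": [0, 0, 0]}, {"grip": -0.2, "translation": [0, 0, 0], "twist": [0, 0, 0]}])

```text
clock: 3.48
eef_pos: [456.9, -219.0, 100.6]
tcp_rot: [-3.137, -0.002, 1.539]
contact_force: [-0.2, 0.4, 0.3]
opening: 0.595
```

Run:
```python
from rig import r
import cv2
im,d=r.grab_frame("wrist"); cv2.imwrite("pics/w2.png",im[:,:,::-1]); print(r.sense()["eef_pos"])
```

```text
[ 457.61136872 -219.34249262  102.00328369]
```

View pics/w2.png

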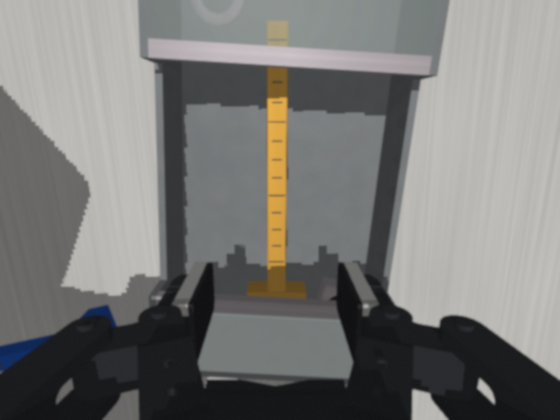

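The blade is centred between the fingers at column 277 and straight, and the head is at (277,290). Next I'll descend.

Request:
jog_arm(moves=[{"grip": -0.2, "translation": [0, 0, 0.0115], "twist": [0, 0, 0]}, {"grip": -0.2, "translation": [0, 0, 0.0115], "twist": [0, 0, 0]}, {"grip": -0.2, "translation": [0, 0, 0.0115], "twist": [0, 0, 0]}, {"grip": -0.2, "translation": [0, 0, 0.0115], "twist": [0, 0, 0]}, {"grip": -0.2, "translation": [0, 0, 0.0115], "twist": [0, 0, 0]}, {"grip": -0.2, "translation": [0, 0, 0.0115], "twist": [0, 0, 0]}, {"grip": -0.2, "translation": [0, 0, 0.0115], "twist": [0, 0, 0]}, {"grip": -0.2, "translation": [0, 0, 0.0115], "twist": [0, 0, 0]}, {"grip": -0.2, "translation": [0, 0, 0], "twist": [0, 0, 0]}, {"grip": -0.2, "translation": [0, 0, 0], "twist": [0, 0, 0]}])

```text
clock: 4.37
eef_pos: [458.3, -219.7, 10.5]
tcp_rot: [-3.14, -0.001, 1.542]
contact_force: [-0.4, 0.5, -0.3]
opening: 0.601
```

Request:
jog_arm(moves=[{"grip": -0.2, "translation": [0, 0, 0.003], "twist": [0, 0, 0]}, {"grip": 0.2, "translation": [0, 0, 0], "twist": [0, 0, 0]}, {"grip": 0.5, "translation": [0, 0, 0], "twist": [0, 0, 0]}, {"grip": 0.6, "translation": [0, 0, 0], "twist": [0, 0, 0]}, {"grip": 0.7, "translation": [0, 0, 0], "twist": [0, 0, 0]}, {"grip": 0.8, "translation": [0, 0, 0], "twist": [0, 0, 0]}, {"grip": 1, "translation": [0, 0, 0], "twist": [0, 0, 0]}, {"grip": 1, "translation": [0, 0, 0], "twist": [0, 0, 0]}, {"grip": 1, "translation": [0, 0, 0], "twist": [0, 0, 0]}, {"grip": 1, "translation": [0, 0, 0], "twist": [0, 0, 0]}], squeeze=80)

```text
clock: 5.2
eef_pos: [458.7, -220.0, 8.8]
tcp_rot: [-3.142, 0.0, 1.542]
contact_force: [-3.5, -0.7, 7.0]
opening: 0.116
```

Request:
jog_arm(moves=[{"grip": 1, "translation": [0, 0, -0.002], "twist": [0, 0, 0]}, {"grip": 1, "translation": [0, 0, -0.002], "twist": [0, 0, 0]}, {"grip": 1, "translation": [0, 0, -0.002], "twist": [0, 0, 0]}, {"grip": 1, "translation": [0, 0, -0.001], "twist": [0, 0, 0]}, {"grip": 1, "translation": [0, 0, 0], "twist": [0, 0, 0]}, {"grip": 1, "translation": [0, 0, 0], "twist": [0, 0, 0]}])

```text
clock: 5.7
eef_pos: [458.8, -220.0, 15.3]
tcp_rot: [3.141, 0.0, 1.542]
contact_force: [0.0, -0.3, -2.8]
opening: 0.113
```

Run:
```python
from rig import r
import cv2
print({k:r.sense()[k] for k in ("eef_pos","contact_force","opening")})
im,d=r.grab_frame("wrist"); cv2.imwrite("pics/w3.png",im[:,:,::-1])
im,d=r.grab_frame("scene"); cv2.imwrite("pics/s3.png",cv2.resize(im[130:245,225:330,::-1],None,fx=5,fy=5))
```

```text
{'eef_pos': array([ 458.80764431, -219.95073462,   15.31196315]), 'contact_force': array([ 0.03701104, -0.30307393, -2.76928471]), 'opening': 0.11289067525092909}
```

View pics/w3.png

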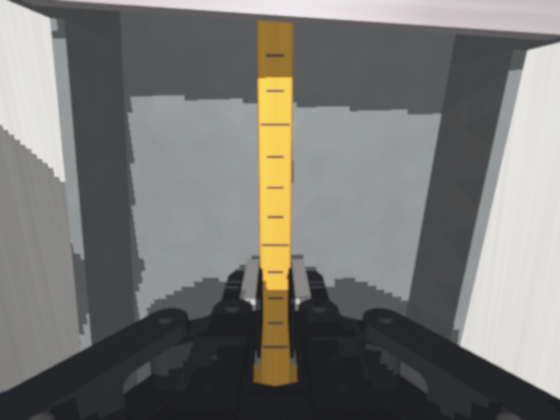

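View pics/s3.png

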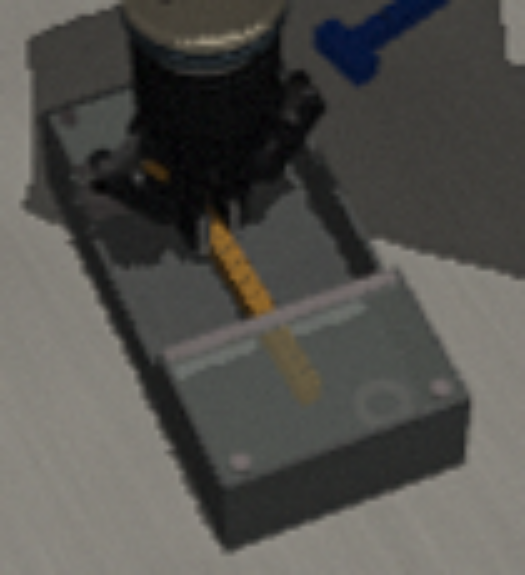

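The gauge is held and has lifted about 7 mm, with wrist force about -2.8 N against a weight of 3.9 N. Now I'll slide it 40 mm back.

Request:
jog_arm(moves=[{"grip": 1, "translation": [0.003, 0, 0], "twist": [0, 0, 0]}, {"grip": 1, "translation": [0.005, 0, 0], "twist": [0, 0, 0]}, {"grip": 1, "translation": [0.006, 0, 0], "twist": [0, 0, 0]}, {"grip": 1, "translation": [0.006, 0, 0], "twist": [0, 0, 0]}, {"grip": 1, "translation": [0.006, 0, 0], "twist": [0, 0, 0]}, {"grip": 1, "translation": [0.006, 0, 0], "twist": [0, 0, 0]}, {"grip": 1, "translation": [0.005, 0, 0], "twist": [0, 0, 0]}, {"grip": 1, "translation": [0.003, 0, 0], "twist": [0, 0, 0]}, {"grip": 1, "translation": [0, 0, 0], "twist": [0, 0, 0]}, {"grip": 1, "translation": [0, 0, 0], "twist": [0, 0, 0]}])

```text
clock: 6.63
eef_pos: [460.1, -179.8, 15.3]
tcp_rot: [3.141, 0.0, 1.542]
contact_force: [-0.0, -0.5, -3.1]
opening: 0.114
```

Run:
```python
from rig import r
import cv2
from h import *
print({k:r.sense()[k] for k in ("eef_pos","contact_force","opening")})
im,d=r.grab_frame("scene"); cv2.imwrite("pics/s4.png",cv2.resize(im[130:245,225:330,::-1],None,fx=5,fy=5))
im,d=r.grab_frame("top"); cv2.imwrite("pics/t4.png",cv2.resize(im[180:255,270:385,::-1],None,fx=6,fy=6))
```

```text
{'eef_pos': array([ 460.07572993, -179.80297789,   15.33701734]), 'contact_force': array([-0.04304135, -0.49838501, -3.13142396]), 'opening': 0.1143790564757146}
```

View pics/s4.png

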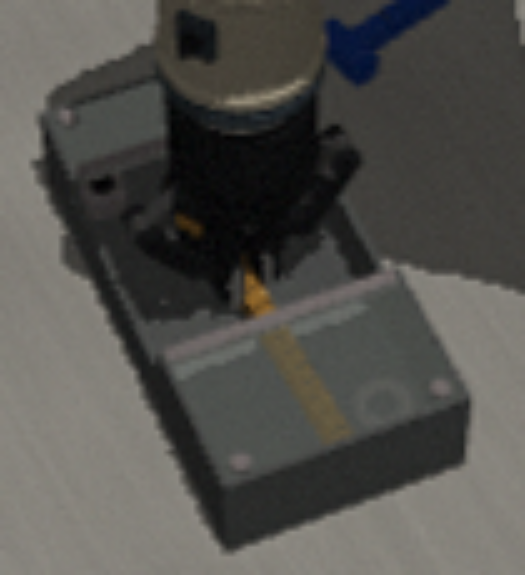

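View pics/t4.png

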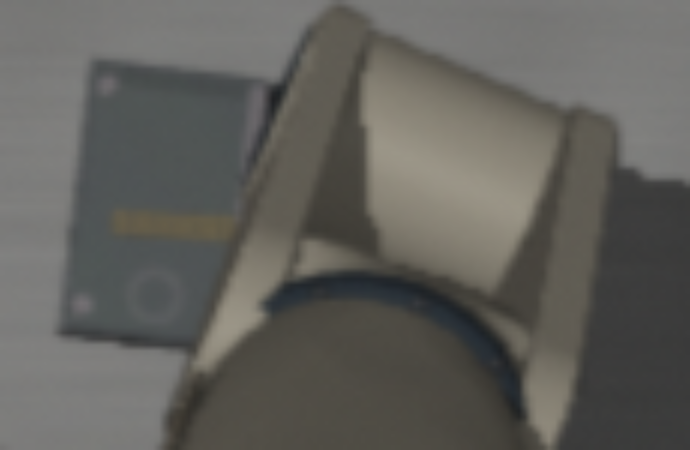

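The tail moved 79 crop px, about 40 mm, and is clear of the end wall. The head is now in the hole, so I'll tip about 19° around the tail in two halves.

Request:
jog_arm(moves=[{"grip": 1, "translation": [0.0002, 0, -0.0035], "twist": [0, -0.033, 0]}, {"grip": 1, "translation": [0.0002, 0, -0.0035], "twist": [0, -0.033, 0]}, {"grip": 1, "translation": [0.0002, 0, -0.0036], "twist": [0, -0.033, 0]}, {"grip": 1, "translation": [0.0002, 0, -0.0036], "twist": [0, -0.033, 0]}, {"grip": 1, "translation": [0.0002, 0, -0.0036], "twist": [0, -0.033, 0]}, {"grip": 1, "translation": [0, 0, 0], "twist": [0, 0, 0]}])

```text
clock: 7.23
eef_pos: [460.2, -177.5, 33.3]
tcp_rot: [3.141, 0.167, 1.542]
contact_force: [-0.0, -0.7, -3.6]
opening: 0.119
```

Request:
jog_arm(moves=[{"grip": 1, "translation": [0.0002, 0, -0.0036], "twist": [0, -0.033, 0]}, {"grip": 1, "translation": [0.0002, 0, -0.0036], "twist": [0, -0.033, 0]}, {"grip": 1, "translation": [0.0002, 0, -0.0036], "twist": [0, -0.033, 0]}, {"grip": 1, "translation": [0.0002, 0, -0.0036], "twist": [0, -0.033, 0]}, {"grip": 1, "translation": [0.0002, 0, -0.0036], "twist": [0, -0.033, 0]}, {"grip": 1, "translation": [0, 0, 0], "twist": [0, 0, 0]}, {"grip": 1, "translation": [0, 0, 0], "twist": [0, 0, 0]}])

```text
clock: 7.82
eef_pos: [460.2, -172.4, 50.0]
tcp_rot: [-3.141, 0.328, 1.543]
contact_force: [0.1, -0.5, -3.6]
opening: 0.112
```

Run:
```python
from rig import r
import cv2
print({k:r.sense()[k] for k in ("eef_pos","tcp_rot","contact_force","wrist_torque","opening")})
im,d=r.grab_frame("scene"); cv2.imwrite("pics/s5.png",cv2.resize(im[130:245,225:330,::-1],None,fx=5,fy=5))
im,d=r.grab_frame("wrist"); cv2.imwrite("pics/w5.png",im[:,:,::-1])
```

```text
{'eef_pos': array([ 460.21110725, -172.38553703,   49.97753434]), 'tcp_rot': array([-3.14108092,  0.32825422,  1.54288262]), 'contact_force': array([ 0.08857359, -0.52994471, -3.59848569]), 'wrist_torque': array([0.31130612, 0.02473548, 0.00987021]), 'opening': 0.1122274952292942}
```

View pics/s5.png

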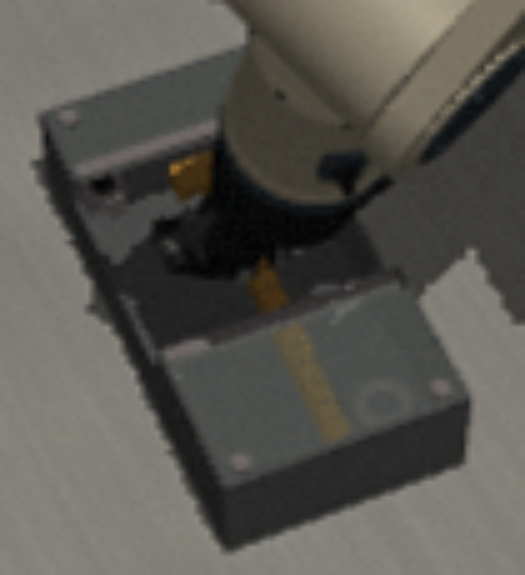

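View pics/w5.png

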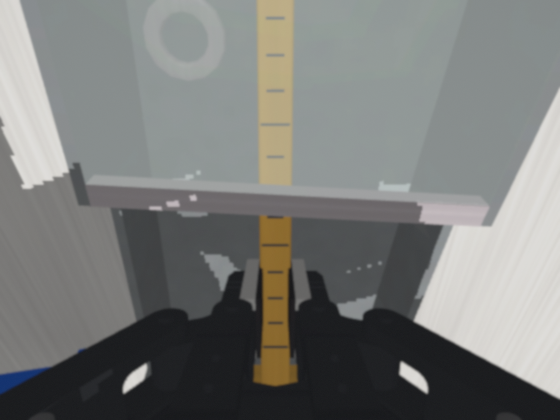

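The tilt is 18.8°, the scale marks show no slip, and the force is just the gauge's weight. The head face is at about z 74 and the tail is below the cover. The calculated clearance is about 7–8 mm at both hole edges, so I'll draw it out along its own axis.

Request:
jog_arm(moves=[{"grip": 1, "translation": [-0.004, 0, 0], "twist": [0, 0, 0]}, {"grip": 1, "translation": [-0.007, 0, 0], "twist": [0, 0, 0]}, {"grip": 1, "translation": [-0.008, 0, 0], "twist": [0, 0, 0]}, {"grip": 1, "translation": [-0.008, 0, 0], "twist": [0, 0, 0]}, {"grip": 1, "translation": [-0.008, 0, 0], "twist": [0, 0, 0]}, {"grip": 1, "translation": [-0.006, 0, 0], "twist": [0, 0, 0]}, {"grip": 1, "translation": [-0.004, 0, 0], "twist": [0, 0, 0]}, {"grip": 1, "translation": [0, 0, 0], "twist": [0, 0, 0]}])

```text
clock: 8.58
eef_pos: [459.0, -216.2, 65.2]
tcp_rot: [3.141, 0.33, 1.541]
contact_force: [0.3, 0.1, -3.4]
opening: 0.113
```

Request:
jog_arm(moves=[{"grip": 1, "translation": [-0.004, 0, 0], "twist": [0, 0, 0]}, {"grip": 1, "translation": [-0.007, 0, 0], "twist": [0, 0, 0]}, {"grip": 1, "translation": [-0.008, 0, 0], "twist": [0, 0, 0]}, {"grip": 1, "translation": [-0.008, 0, 0], "twist": [0, 0, 0]}, {"grip": 1, "translation": [-0.008, 0, 0], "twist": [0, 0, 0]}, {"grip": 1, "translation": [-0.006, 0, 0], "twist": [0, 0, 0]}, {"grip": 1, "translation": [-0.004, 0, 0], "twist": [0, 0, 0]}, {"grip": 1, "translation": [0, 0, 0], "twist": [0, 0, 0]}])

```text
clock: 9.25
eef_pos: [457.8, -258.7, 79.8]
tcp_rot: [3.141, 0.33, 1.541]
contact_force: [0.0, 0.3, -3.0]
opening: 0.115
```

Run:
```python
from rig import r
import cv2
print({k:r.sense()[k] for k in ("eef_pos","tcp_rot","contact_force","wrist_torque","opening")})
im,d=r.grab_frame("scene"); cv2.imwrite("pics/s6.png",cv2.resize(im[130:245,225:330,::-1],None,fx=5,fy=5))
im,d=r.grab_frame("wrist"); cv2.imwrite("pics/w6.png",im[:,:,::-1])
```

```text
{'eef_pos': array([ 457.81455257, -258.69142979,   79.78120704]), 'tcp_rot': array([3.14087149, 0.33026092, 1.54070238]), 'contact_force': array([ 0.00318049,  0.29669164, -2.99574766]), 'wrist_torque': array([0.28746101, 0.02591329, 0.02034001]), 'opening': 0.1151066332535449}
```

View pics/s6.png

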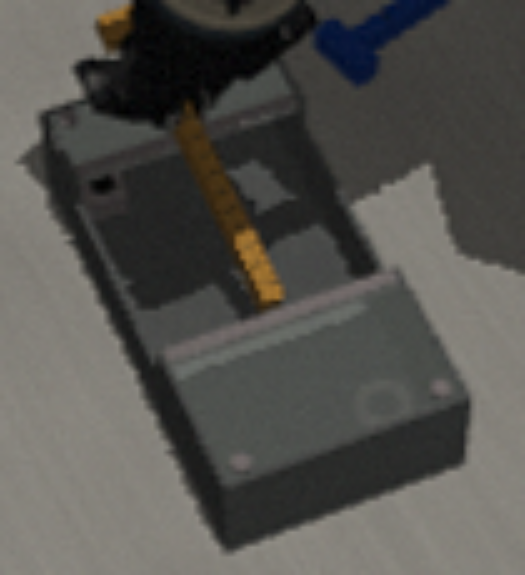

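View pics/w6.png

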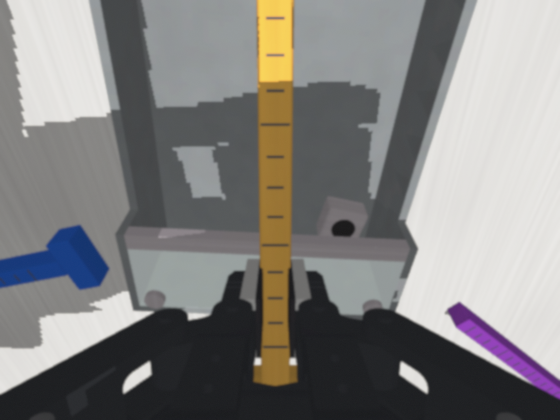

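The tail is clear of the long cover's edge in the scene crop at (270,298). Now I'll lift straight up.

Request:
jog_arm(moves=[{"grip": 1, "translation": [-0.006, 0, -0.004], "twist": [0, 0, 0]}, {"grip": 1, "translation": [-0.006, 0, -0.01], "twist": [0, 0, 0]}, {"grip": 1, "translation": [-0.0049, 0, -0.0142], "twist": [0, 0, 0]}, {"grip": 1, "translation": [-0.0049, 0, -0.0142], "twist": [0, 0, 0]}, {"grip": 1, "translation": [-0.0049, 0, -0.0142], "twist": [0, 0, 0]}, {"grip": 1, "translation": [-0.0049, 0, -0.0142], "twist": [0, 0, 0]}, {"grip": 1, "translation": [-0.0049, 0, -0.0142], "twist": [0, 0, 0]}, {"grip": 1, "translation": [-0.0049, 0, -0.0142], "twist": [0, 0, 0]}, {"grip": 1, "translation": [-0.0049, 0, -0.0142], "twist": [0, 0, 0]}, {"grip": 1, "translation": [-0.003, 0, -0.009], "twist": [0, 0, 0]}])

```text
clock: 10.18
eef_pos: [458.0, -264.9, 213.6]
tcp_rot: [3.139, 0.33, 1.542]
contact_force: [0.5, -0.7, -3.5]
opening: 0.11
```

Request:
jog_arm(moves=[{"grip": 1, "translation": [0, 0, 0], "twist": [0, 0.033, 0]}, {"grip": 1, "translation": [0, 0, 0], "twist": [0, 0.033, 0]}, {"grip": 1, "translation": [0, 0, 0], "twist": [0, 0.033, 0]}, {"grip": 1, "translation": [0, 0, 0], "twist": [0, 0.033, 0]}, {"grip": 1, "translation": [0, 0, 0], "twist": [0, 0.033, 0]}, {"grip": 1, "translation": [0, 0, 0], "twist": [0, 0.033, 0]}, {"grip": 1, "translation": [0, 0, 0], "twist": [0, 0.033, 0]}, {"grip": 1, "translation": [0, 0, 0], "twist": [0, 0.033, 0]}, {"grip": 1, "translation": [0, 0, 0], "twist": [0, 0.033, 0]}, {"grip": 1, "translation": [0, 0, 0], "twist": [0, 0.033, 0]}])

```text
clock: 11.02
eef_pos: [457.5, -264.7, 211.7]
tcp_rot: [3.141, -0.002, 1.543]
contact_force: [0.5, -0.5, -3.4]
opening: 0.114
```

Run:
```python
from rig import r
import cv2
from h import *
c=r.calibration("top")
print({k:r.sense()[k] for k in ("clock","eef_pos","tcp_rot","contact_force","wrist_torque","opening")})
im,d=r.grab_frame("wrist"); cv2.imwrite("pics/w7.png",im[:,:,::-1])
im=cv2.imread("pics/top0.png"); cv2.imwrite("pics/padc.png",cv2.resize(im[155:240,165:270],None,fx=6,fy=6))
```

```text
{'clock': 11.0167, 'eef_pos': array([ 457.46101176, -264.70569233,  211.7306034 ]), 'tcp_rot': array([ 3.14107290e+00, -1.60948235e-03,  1.54266410e+00]), 'contact_force': array([ 0.54132243, -0.49980823, -3.39378793]), 'wrist_torque': array([-0.14070821,  0.02086575,  0.03187217]), 'opening': 0.11448573966336605}
```

View pics/w7.png

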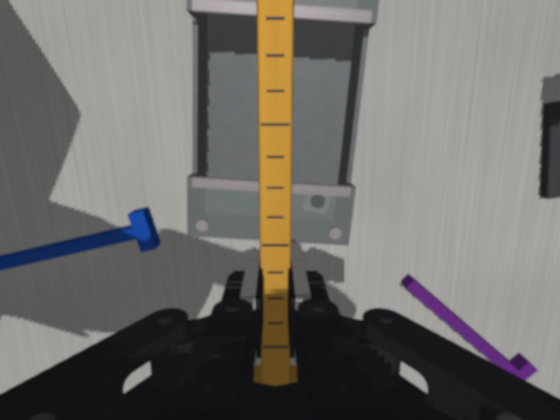

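View pics/padc.png

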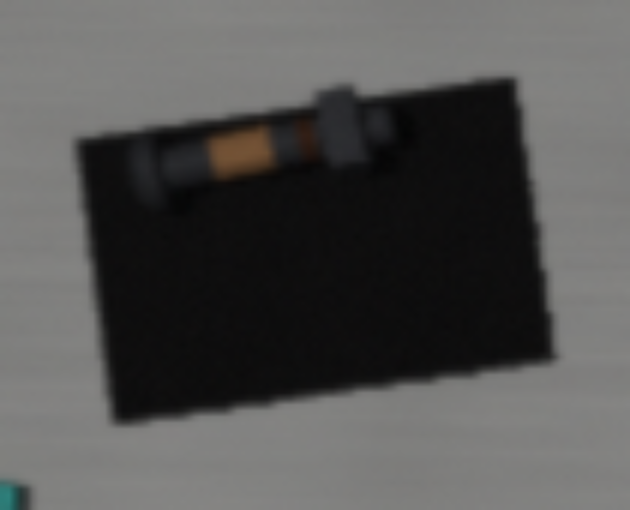

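The gauge is level and clear of the tray. The pad corners give the same centre, about (523,157). The TCP goes to (523,144), because the balance point lies 13 mm tailward of the grip.

Request:
jog_arm(moves=[{"grip": 1, "translation": [0.01, 0.0014, 0], "twist": [0, 0, 0]}, {"grip": 1, "translation": [0.02, 0.0026, 0], "twist": [0, 0, 0]}, {"grip": 1, "translation": [0.025, 0.003, 0], "twist": [0, 0, 0]}, {"grip": 1, "translation": [0.025, 0.003, 0], "twist": [0, 0, 0]}, {"grip": 1, "translation": [0.025, 0.003, 0], "twist": [0, 0, 0]}, {"grip": 1, "translation": [0.025, 0.003, 0], "twist": [0, 0, 0]}, {"grip": 1, "translation": [0.025, 0.003, 0], "twist": [0, 0, 0]}, {"grip": 1, "translation": [0.025, 0.003, 0], "twist": [0, 0, 0]}, {"grip": 1, "translation": [0.025, 0.003, 0], "twist": [0, 0, 0]}, {"grip": 1, "translation": [0.025, 0.003, 0], "twist": [0, 0, 0]}])

```text
clock: 11.9
eef_pos: [491.8, -33.8, 211.5]
tcp_rot: [3.141, 0.001, 1.543]
contact_force: [0.4, -0.1, -3.6]
opening: 0.112
```

Request:
jog_arm(moves=[{"grip": 1, "translation": [0.025, 0.0035, 0], "twist": [0, 0, 0]}, {"grip": 1, "translation": [0.025, 0.0035, 0], "twist": [0, 0, 0]}, {"grip": 1, "translation": [0.025, 0.0035, 0], "twist": [0, 0, 0]}, {"grip": 1, "translation": [0.025, 0.0035, 0], "twist": [0, 0, 0]}, {"grip": 1, "translation": [0.025, 0.0035, 0], "twist": [0, 0, 0]}, {"grip": 1, "translation": [0.02, 0.0035, 0], "twist": [0, 0, 0]}, {"grip": 1, "translation": [0.018, 0.003, 0], "twist": [0, 0, 0]}, {"grip": 1, "translation": [0.012, 0.002, 0], "twist": [0, 0, 0]}, {"grip": 1, "translation": [0.006, 0, 0], "twist": [0, 0, 0]}, {"grip": 1, "translation": [0, 0, 0], "twist": [0, 0, 0]}])

```text
clock: 12.73
eef_pos: [523.0, 145.6, 211.2]
tcp_rot: [3.142, 0.0, 1.543]
contact_force: [0.0, -0.2, -2.9]
opening: 0.114
```

Request:
jog_arm(moves=[{"grip": 1, "translation": [0, 0, 0], "twist": [0, 0, 0]}, {"grip": 1, "translation": [0, 0, 0], "twist": [0, 0, 0]}, {"grip": 1, "translation": [0, 0, 0], "twist": [0, 0, 0]}, {"grip": 1, "translation": [0, 0, 0], "twist": [0, 0, 0]}])

```text
clock: 13.07
eef_pos: [523.3, 143.7, 211.2]
tcp_rot: [-3.142, 0.0, 1.541]
contact_force: [-0.8, -0.9, -3.1]
opening: 0.115
```

Run:
```python
from rig import r
import cv2
from h import *
s=r.sense(); print({k:s[k] for k in ("clock","eef_pos","tcp_rot","contact_force","opening","qvel")})
im,d=r.grab_frame("scene"); cv2.imwrite("pics/s8.png",im[:,:,::-1])
im,d=r.grab_frame("wrist"); cv2.imwrite("pics/w8.png",im[:,:,::-1])
im,d=r.grab_frame("top"); cv2.imwrite("pics/t8.png",im[:,:,::-1])
```

```text
{'clock': 13.0667, 'eef_pos': array([523.33160565, 143.70073334, 211.21885477]), 'tcp_rot': array([-3.14157993e+00,  1.37045345e-04,  1.54074794e+00]), 'contact_force': array([-0.84139483, -0.8967483 , -3.05217355]), 'opening': 0.11465668415639617, 'qvel': array([ 0.00252954,  0.00126454, -0.00198166,  0.00011136,  0.00014274,
        0.00175288])}
```

View pics/s8.png

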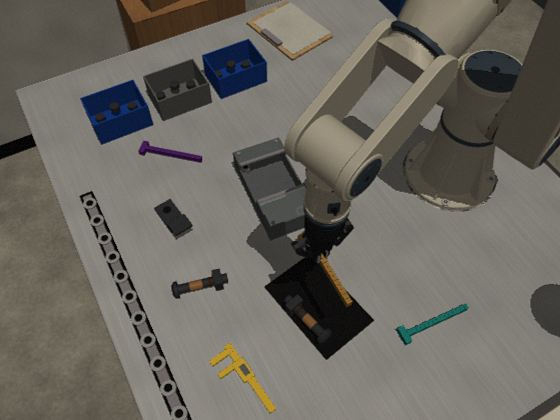

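View pics/w8.png

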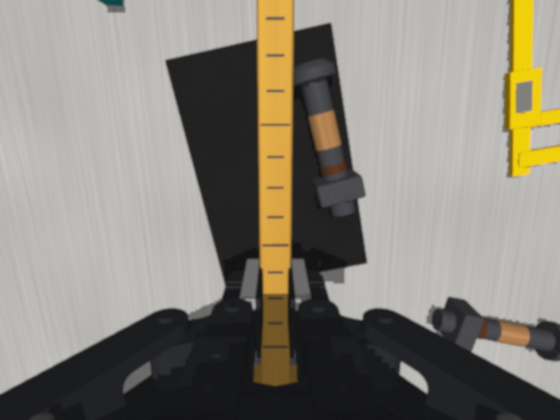

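View pics/t8.png

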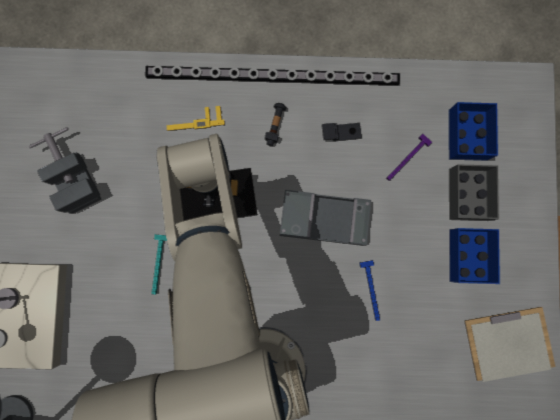

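All the bystanders look unmoved, and the gauge hangs over the pad with its marks exactly where they were at the grip. I'll check level and pad centring from the wrist depth and the pad corners before handing in.

Run:
```python
from rig import r
from h import *
c=r.calibration("wrist"); im,d=r.grab_frame("wrist"); R=np.array(c["R"])
for v in (5,60,140,220,255):
    z=float(np.median(d[v,268:284])); p=R.T@(z*np.array([(275.5-c["cx"])/c["fx"],(v-c["cy"])/c["fy"],1])-c["t"]); print(v,p.round(1))
A=[ray(c,*q,4)[:2] for q in ((167,60),(330,24),(366,262))]; print(A,"pad centre",(A[0]+A[2])/2)
```

```text
5 [526.8 244.5 223.8]
60 [526.4 228.3 223.7]
140 [525.6 202.5 223.8]
220 [524.8 173.5 223.4]
255 [524.4 159.7 223.6]
[array([431.46325274, 259.59970537]), array([575.49022005, 284.32791519]), array([614.95996797,  61.48967951])] pad centre [523.21161036 160.54469244]
```

Run:
```python
from rig import r
print(r.sign_off()); s=r.sense(); print(s["clock"],s["eef_pos"],s["opening"],s["contact_force"])
```

```text
the job is handed in; nothing more can be done
None
the job is handed in; nothing more can be done
```

The brass gauge is out of the tray and held level over the middle of the pad, and I handed the job in at about 13 s. Sign-off gave no verdict, and no reading could be taken after it.

I gripped it through the hole about 13 mm headward of its balance point and lifted it about 7 mm. I then slid it 40 mm back, tipped it 19° head-up, drew it 90 mm along its own axis and lifted it out. After that I levelled it and carried it to the pad.

**Last checks:**
- **Level and height:** the gauge's top face reads 223.4–223.8 mm high at every point I measured, so it is level and its underside is about 205 mm up.
- **Over the pad:** the balance point is at about (524, 157). The pad centre measured (523, 158) from the top camera and (523, 160.5) from the wrist camera, a 2–3 mm disagreement that is well inside the 50 mm allowed.
- **Grip:** the gauge's scale marks stayed in the same place in the wrist view throughout, so it did not slip.
- **Forces:** the wrist force at the end of each move after the lift was about the gauge's weight, so there was no sign of jamming. A reading of 7 N appeared when the fingers closed at the tray floor and was gone after the lift. Force was only read at the end of each move, not during it.
- **Bystanders:** the items on the table and the nut look unmoved in the pictures. The washer I only judged by eye, as I did not measure it again.

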